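Meter three walnuts from the dispenser

ROBOT

A 6-joint arm with a two-finger parallel gripper is mounted at the origin on a cart in front of the work surface, level with it; the furniture and walls round the work are solid. World frame = base frame: x ahead of the robot, y to its left, z up, the work surface at z = 0. Lengths are in m, angles in rad, forces in N, time in s.
With the tool pointing down it reaches from about 0.35 to 0.775 m from the base axis. Payload 5.5 kg.
Tool frame: the origin (TCP) lies at the very end of the fingers, on their centre line; the grasp point (between the pads) lies 19 mm behind it; z points along the fingers, y is the line along which they close (so a half turn about z gives the same grasp; the last joint's range is limited). The gripper opens to 85 mm and grips with 20 to 120 N. Pads are 22 mm wide; open, the fingers measure 114 mm over their backs; the gripper's body (76 mm by 85 mm) begins 54 mm behind the grasp point. The pads swing forward as they close: fully open they stand 13 mm farther back than shut.
Start: joints at [1.002, 0.313, 0.046, 1.304, 0, 1.431], TCP at [0.239, 0.523, 0.231] pointing down, gripper open.
Joint ranges: [-2.76, 2.76], [-0.86, 1.69], [-1.03, 1.26], [-2.2, 2.34], [-1.47, 1.5], [-3.14, 3.14]. Speed limits (rad/s): [2.57, 2.57, 3.14, 3.14, 3.14, 3.14].

INTERFACE

Orientations are given as a rotation vector (axis times angle).
In Python, from workcell import robot, vision gives the robot as it stands. The module is installed in compiled form; this text tells all that it offers.
- The arm moves only by the tool jog_arm, never from a script. Its argument "series" is a list of rows, each an object with "slide": the shift along the tool's x, y, z in cm, a list of three; "yaw": the turn about the tool's z in degrees. A call has 1 to 12 rows; each row shifts and turns the commanded pose from where the row before left it, along the tool's axes as they then stand; what a row does not reach is not made up. A row lasts 1/12 s, in which the tool goes at most 41.7 mm and 7.16 degrees, less where a joint would pass 70% of its speed; a pose out of reach is approached as far as the arm can. A call is refused whole if a number of a shift passes 4.17 or a number of a turn 7.16, either way. A call with a gripper value outside its range is refused whole. "gripper" is the finger opening in cm, from 0 to 8.54, set as the call begins (left out, the last holds). The fingers move at their own pace and stop on an object; "newtons" is the grip in N (left out, the last holds). Time passes only in rows, so rows that do not move let the fingers close. It gives the time, the measured TCP pose, the force, the opening and the grip force at its end, in the units of the state.
- robot.read_state(): the state, without advancing time (a new reading comes with each control period).
- vision.grab_frame(name): name is "scene" or "top"; returns a dict with "color" (384x512x3 uint8, blue, green, red), "K" (3x3 intrinsics, pixels), "eye" and "orientation" of the camera in the world. Camera axes: x right, y down, z forward; pixel columns grow to the right and rows downward; lengths in m; the calibration is good to about 2 mm. A picture is of the moment at which its call begins. There is no depth.
- robot.job_done(): hands the job in; it is judged then, once.
The state is a dict: "time": time; "joint_positions": joint angles; "joint_velocities": joint speeds; "joint_efforts": joint torques, N m; "ee_pos": TCP position; "tcp_rot": TCP orientation; "ft_force": force on the tool from outside, world axes, zero at the start; "wrist_torque": the same for the moment, N m; "width": finger opening in m; "finger_force": force on a finger pad.
Only numpy, scipy, OpenCV 4.12 (cv2) and the standard library are available. Lean on these libraries where they do the work, as an engineer would, in place of code of your own. Each camera call takes 0.05 s, during which the arm holds its last target. There are 200 camera calls.

TASK

Slide the bowl under the spout of the walnut dispenser, then draw the dispenser's gate out just far enough that exactly three walnuts drop into the bowl, and push the gate fully shut again. Leave the bowl standing under the spout, and leave the other things on the worktop alone.

Things in the scene. Friction and masses are not known exactly. Their poses are not given: they have to be found in the camera images.
- dispenser: Walnut dispenser, fixed to the worktop, 50 mm wide, 214 high (lid knob to 224). Origin: on the worktop below the hopper's middle; own +y points to the spout end, own -y to the end where the gate pulls out, z up. White pedestal at y -95 to -30 mm, 56 wide; foot y -105 to 10, 88 wide, 13 high; the worktop under the spout is free.
- hopper (a point): Middle of the hopper's floor, 162 mm above the worktop. The hopper is a clear closed trough at the top of the dispenser, inside 178 mm long (own y -89 to 89), 42 wide, 46 high. Five walnuts lie in it in single file on the steel gate, which is its sliding floor. Below the gate a clear-sided chute falls to the spout.
- spout (a point): Point in the hooded spout's downward opening (54 x 42 mm) where the walnuts come down, 80 mm above the worktop, at own y 116 mm of the dispenser. The bowl stands right with its centre below this point, or a little farther out. The clear hood ends 21 mm farther out (own +y), at heights 80 to 157 mm: keep the hand clear of it when pushing the bowl home.
- gate (a joint): Travel of the gate, m: 0 = shut, grows as it is drawn out, level, along the dispenser's own -y, to a stop at 0.150. It stays where it is left; 2 to 4 N move it. At the start it may stand up to 0.010 open. The first walnut drops at about 0.04, the second 0.066, the third 0.10, the fourth 0.132; each may take 1 s to roll down into the bowl.
- gate_edge (a point): Middle of the gate's inner edge, on its top face, at own y = 93 mm - travel in the dispenser's frame. Drawing the gate drags the walnuts against the hopper's pull-end wall (own y -89), where the row stays; each walnut in turn, from the spout end, drops when this edge has passed under its middle, one for about 34 mm.
- gate_grip (a point): Top centre of the black upright grip on the gate's outer end; it moves with the gate. The grip is 12 mm thick along the gate's travel, 60 mm wide across it, 52 mm tall above the gate (top 214 mm above the worktop). When the gate is shut, 44 mm are free between it and the hopper's end wall. Pinch it from above across its thickness, or push it.
- bowl: Small cream stoneware bowl, loose, 123 mm across the rim, foot 86 mm, 50 mm high, about 0.2 kg. Origin: centre of its underside. Starts 13 to 31 cm out from the spout. It slides when pushed low on its side; two spread fingertips keep it from rolling off sideways. Wall cabinets overhang from x = 0.6 m, 0.36 m up: lean the wrist 17 degrees back to the robot.
- walnut_1: Walnut in its shell, 34 mm thick, 14 g, origin at its middle; in the hopper its middle lies about 179 mm above the worktop. Nearest the spout.
- walnut_2: Walnut in its shell, 34 mm thick, 14 g, origin at its middle; in the hopper its middle lies about 179 mm above the worktop. Number 2 in the row from the spout end.
- walnut_3: Walnut in its shell, 34 mm thick, 14 g, origin at its middle; in the hopper its middle lies about 179 mm above the worktop. Number 3 in the row from the spout end.
- walnut_4: Walnut in its shell, 34 mm thick, 14 g, origin at its middle; in the hopper its middle lies about 179 mm above the worktop. Number 4 in the row from the spout end.
- walnut_5: Walnut in its shell, 34 mm thick, 14 g, origin at its middle; in the hopper its middle lies about 179 mm above the worktop. Number 5 in the row from the spout end. Farthest from the spout.
- mug: Bystander: green and white mug, 78 x 116 x 101 mm, standing at the back behind the work; origin: underside. Leave it alone.
- pepper_mill: Bystander: wooden pepper mill, 58 mm across, 170 high, standing at the back behind the work; origin: underside. Leave it alone.
- salt_shaker: Bystander: salt shaker, 44 mm across, 90 high, standing at the back behind the work; origin: underside. Leave it alone.
- jam_jar: Bystander: jam jar, 68 mm across, 84 high, standing at the back behind the work; origin: underside. Leave it alone.

How it is judged:
By the outcome, as a careful person would: the job done as asked, in the order asked, and still so for the second after the job is handed in, with the robot touching nothing.
It also fails if it takes over 48 s, if anything falls off the work surface, if the arm or the gripper's body presses on something with over 40 N, if the wrist force passes 120 N, or if a joint passes its speed limit or range.

## Working session

There is one attempt and no reset: what is moved stays moved. The work goes in short steps, Python scripts to look and compute and a tool call to move; the robot and the scene stay as the last step left them, time stands still between calls to the robot, and variables do not carry over. Pictures are saved under pics/ and viewed, at most 10 in all, crops included, and the job is handed in when it is done.

Besides the shell and the picture viewer there is one more tool, called as a command line: name --argument value ..., lists and objects as JSON in quotes. jog_arm: Moves the arm, as the interface text tells. Its arguments: {"type":"object","properties":{"series":{"type":"array"},"gripper":{"type":"number"},"newtons":{"type":"number"}},"required":["series"]}

```bash
mkdir -p pics
cat > h.py <<'E'
import numpy as np, cv2
from scipy.spatial.transform import Rotation as R
from workcell import robot, vision
def cam(n):
    f=vision.grab_frame(n); o=np.array(f["orientation"],float)
    f["R"]=o if o.shape==(3,3) else (R.from_rotvec(o).as_matrix() if o.size==3 else R.from_quat(o).as_matrix())
    return f
def plane(f,uv,z):
    d=f["R"]@np.linalg.inv(f["K"])@np.array([uv[0],uv[1],1.]); e=np.array(f["eye"])
    return e+d*(z-e[2])/d[2]
def proj(f,p):
    q=np.array(f["K"])@f["R"].T@(np.array(p)-f["eye"]); return q[:2]/q[2]
E
python3 - <<'E'
from h import *
for n in("scene","top"):
    f=cam(n); cv2.imwrite(f"pics/{n}0.png",cv2.resize(f["color"],None,fx=1.5,fy=1.5)); print(n,f["eye"],f["orientation"],f["K"])
s=robot.read_state(); print(s["time"],s["ee_pos"],s["tcp_rot"],s["width"])
E
```

```text
scene [-0.12980379 -0.33242428  1.16795537] [-2.17249134  1.27665479 -0.46337433] [[436.89193101   0.         256.73121176]
 [  0.         436.89193101 191.35309076]
 [  0.           0.           1.        ]]
top [0.38984386 0.11365798 0.9610122 ] [-1.81563643  2.3610318  -0.28361309] [[369.91232228   0.         256.33973643]
 [  0.         369.91232228 197.29672832]
 [  0.           0.           1.        ]]
0.1 [0.23886184 0.52254914 0.23051134] [-6.68319537e-01 -3.06913613e+00  2.38667296e-03] 0.08545489135307749
```

View pics/scene0.png

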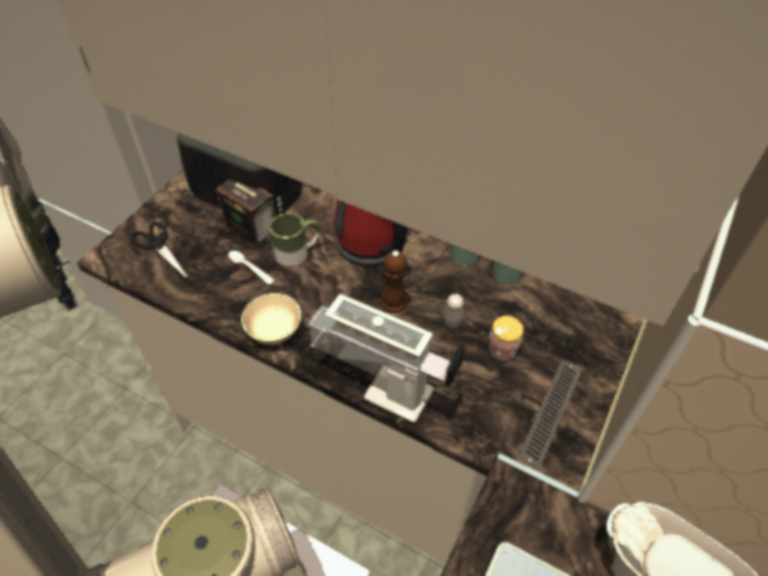

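View pics/top0.png

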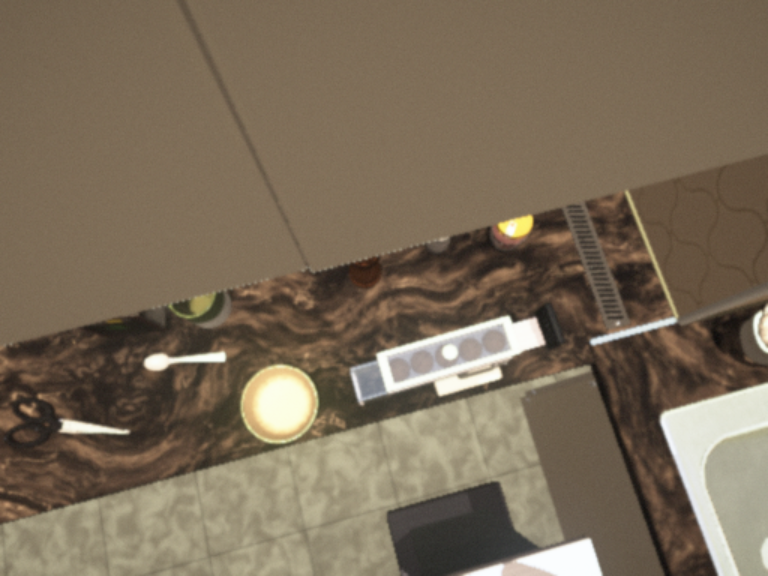

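The top view shows the bowl at about (280,404), the lid's white frame at (378..518, 318..392) with 5 walnuts, the spout hood at (367,382) and the black grip at (550,327), all in 1.5x pixels. The scene view agrees: the spout faces the bowl and nothing stands between them.

```bash
cat > m.py <<'E'
from h import *
f=cam("top"); c=f["color"]; hsv=cv2.cvtColor(c,cv2.COLOR_BGR2HSV)
def big(m,roi):
    z=np.zeros_like(m); x0,y0,x1,y1=roi; z[y0:y1,x0:x1]=m[y0:y1,x0:x1]
    cs,_=cv2.findContours(z,cv2.RETR_EXTERNAL,cv2.CHAIN_APPROX_NONE); return max(cs,key=cv2.contourArea)
b=big(cv2.inRange(hsv,(10,25,140),(40,255,255)),(140,225,235,310)); e=cv2.fitEllipse(b)
print("bowl px",e, "xy",plane(f,e[0],.05))
P=[plane(f,p,.05)[:2] for p in b[:,0]]; print("rim circle",cv2.minEnclosingCircle(np.float32(P)))
l=big(cv2.inRange(c,(150,150,150),(255,255,255)),(245,205,346,262))
Q=np.float32([plane(f,p,.214)[:2] for p in l[:,0]])
r=cv2.minAreaRect(Q); print("lid",r,cv2.boxPoints(r))
g=big(cv2.inRange(c,(0,0,0),(40,40,40)),(350,195,385,240))
Q=np.float32([plane(f,p,.214)[:2] for p in g[:,0]]); print("grip",cv2.minAreaRect(Q),cv2.boxPoints(cv2.minAreaRect(Q)))
v=c.copy(); cv2.drawContours(v,[b,l,g],-1,(0,0,255),1)
cv2.imwrite("pics/m.png",cv2.resize(v[180:320,130:400],None,fx=2.9,fy=2.9,interpolation=cv2.INTER_NEAREST))
E
python3 m.py
```

```text
bowl px ((186.52081298828125, 269.2281188964844), (52.155372619628906, 53.6264762878418), 105.95237731933594) xy [0.47767655 0.26840083 0.05      ]
rim circle ((0.47367388010025024, 0.264321506023407), 0.07177851349115372)
lid ((0.45826244354248047, 0.008973181247711182), (0.07938501238822937, 0.21514999866485596), 0.8025283813476562) [[ 0.4170671   0.11598168]
 [ 0.42008054 -0.09914721]
 [ 0.49945778 -0.09803531]
 [ 0.49644434  0.11709357]]
grip ((0.4700774550437927, -0.13406506180763245), (0.05623234808444977, 0.015748536214232445), 2.2263190746307373) [[ 0.44167662 -0.12728897]
 [ 0.4422884  -0.1430256 ]
 [ 0.4984783  -0.14084116]
 [ 0.4978665  -0.12510452]]
```

View pics/m.png

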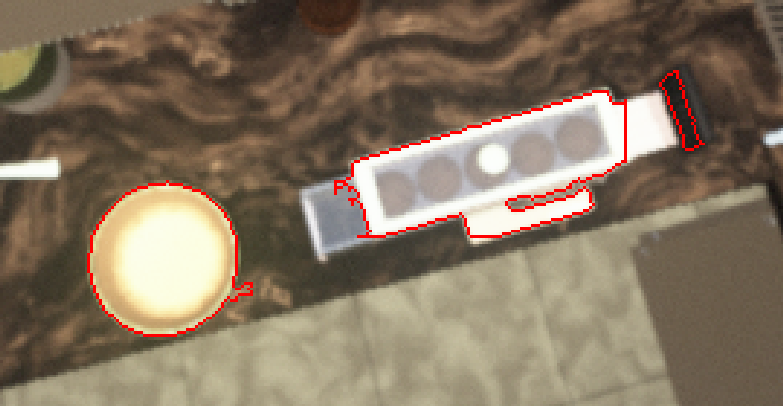

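Run:
```python
from h import *
f=cam("top")
q=lambda x,y,z:plane(f,(130+(x-1.5)/2.9,180+(y-1.5)/2.9),z)[:2]
tl,bl,tr,br=[q(*p,.214) for p in((352,162),(370,237),(608,92),(626,163))]
print(tl,bl,tr,br)
d=(tl+bl-tr-br)/2; L=np.linalg.norm(d); d/=L; c=(tl+bl+tr+br)/4
print("len",L,"dir",d,"ang",np.degrees(np.arctan2(d[1],d[0])),"centre",c,"spout",c+.116*d)
print("knob",q(492,159,.224), "hood end", (q(303,190,.157)+q(321,260,.157))/2)
print("walnuts",[q(x,y,.19).round(3) for x,y in((397,195),(440,178),(535,155),(580,137))])
v=cv2.resize(f["color"][180:250,320:400],None,fx=8,fy=8,interpolation=cv2.INTER_CUBIC); v=cv2.convertScaleAbs(v,alpha=2,beta=20)
cv2.imwrite("pics/grip.png",v)
for n,o in(("top",0),):
  print([plane(f,p,.05)[:2].round(4) for p in ((186.5,242.5),(186.5,296))])
```

```text
[0.49443673 0.09994624] [0.44111904 0.10108854] [ 0.49604865 -0.08837471] [ 0.44458026 -0.08492153]
len 0.18718269399261958 dir [-0.01355132  0.99990818] ang 90.77645709668072 centre [0.46904617 0.00693463] spout [0.46747422 0.12292398]
knob [0.47022584 0.0061985 ] hood end [0.46479611 0.13949181]
walnuts [array([0.467, 0.074]), array([0.47 , 0.041]), array([ 0.469, -0.03 ]), array([ 0.473, -0.065])]
[array([0.541 , 0.2547]), array([0.4164, 0.2818])]
```

View pics/grip.png

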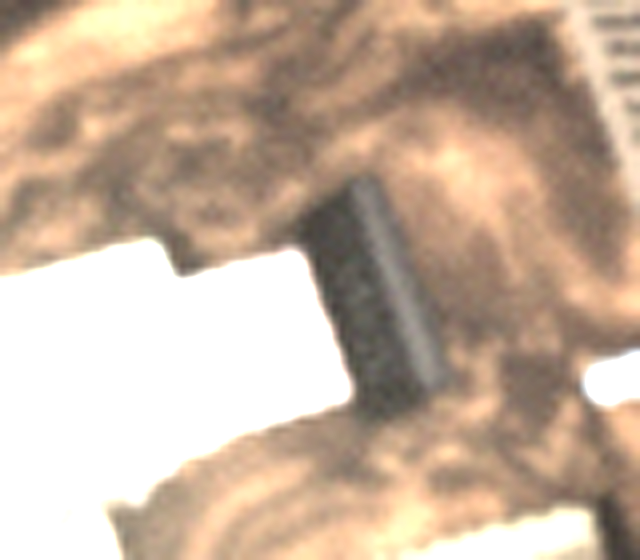

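The grip's top strip runs in the crop from (365,180) to (432,388), with centre at about (398,284). I'll turn the tool so the fingers spread across the push direction.

jog_arm --series '[{"slide": [0,0,0],"yaw": 7},{"slide": [0,0,0],"yaw": 7},{"slide": [0,0,0],"yaw": 7},{"slide": [0,0,0],"yaw": 7},{"slide": [0,0,0],"yaw": 7},{"slide": [0,0,0],"yaw": 7},{"slide": [0,0,0],"yaw": 7},{"slide": [0,0,0],"yaw": 7},{"slide": [0,0,0],"yaw": 7},{"slide": [0,0,0],"yaw": 7},{"slide": [0,0,0],"yaw": 0}]' --gripper 4.5

```text
time: 1.12
ee_pos: [0.239, 0.5229, 0.2311]
tcp_rot: [2.311, 2.128, -0.001]
ft_force: [-0.4, 0.5, -0.1]
width: 0.0447
finger_force: 0.0
```

```bash
cat > go.py <<'E'
import sys
from h import *
s=robot.read_state(); M=R.from_rotvec(s["tcp_rot"]).as_matrix()
print("t",round(s["time"],2),"tcp",np.round(s["ee_pos"],4),"w",s["width"],"F",np.round(s["ft_force"],1),"q",np.round(s["joint_positions"],2))
print("tool x,y",M[:,0].round(3),M[:,1].round(3))
if len(sys.argv)>3: print("slide cm",(100*M.T@(np.array(sys.argv[1:4],float)-s["ee_pos"])).round(2))
E
python3 go.py 0.484 0.37 0.2
python3 - <<'E'
from h import *
f=cam("top"); print("grip",plane(f,(369.7,215.4),.214), [plane(f,(320+x/8,180+y/8),.214)[:2].round(4) for x,y in((365,180),(432,388))])
E
```

```text
t 1.12 tcp [0.239  0.5229 0.2311] w 0.04472368546594629 F [-0.4  0.5 -0.1] q [1.   0.31 0.05 1.3  0.   2.66]
tool x,y [ 0.083  0.997 -0.   ] [ 0.997 -0.083 -0.   ]
slide cm [-13.21  25.68   3.11]
grip [ 0.47156221 -0.14625767  0.214     ] [array([ 0.4995, -0.147 ]), array([ 0.4436, -0.1458])]
```

jog_arm --series '[{"slide": [-1.65,3.2,0]},{"slide": [-1.65,3.2,0]},{"slide": [-1.65,3.2,0]},{"slide": [-1.65,3.2,0]},{"slide": [-1.65,3.2,0]},{"slide": [-1.65,3.2,0]},{"slide": [-1.65,3.2,0]},{"slide": [-1.65,3.2,0]},{"slide": [0,0,3.5]},{"slide": [0,0,3.5]},{"slide": [0,0,3.5]},{"slide": [0,0,3.5]}]'

```text
$.series[0]: bad value
```

```bash
python3 go.py 0.483 0.36 0.016
```

```text
t 1.17 tcp [0.239  0.5228 0.2311] w 0.045272997886021835 F [-0.6 -0.2  0.2] q [ 1.    0.31  0.05  1.3  -0.    2.65]
tool x,y [ 0.077  0.997 -0.   ] [ 0.997 -0.077 -0.   ]
slide cm [-14.34  25.58  21.51]
```

Yaw must be present in each row.

jog_arm --series '[{"slide": [-1.65,3.2,0],"yaw": 0},{"slide": [-1.65,3.2,0],"yaw": 0},{"slide": [-1.65,3.2,0],"yaw": 0},{"slide": [-1.65,3.2,0],"yaw": 0},{"slide": [-1.65,3.2,0],"yaw": 0},{"slide": [-1.65,3.2,0],"yaw": 0},{"slide": [-1.65,3.2,0],"yaw": 0},{"slide": [-1.65,3.2,0],"yaw": 0},{"slide": [0,0,3.5],"yaw": 0},{"slide": [0,0,3.5],"yaw": 0},{"slide": [0,0,3.5],"yaw": 0},{"slide": [0,0,3.5],"yaw": 0}]'

```text
time: 2.17
ee_pos: [0.4842, 0.3706, 0.09]
tcp_rot: [2.305, 2.135, 0.001]
ft_force: [0.1, -0.3, 0.0]
width: 0.0453
finger_force: 0.0
```

```bash
python3 go.py 0.483 0.36 0.016
```

```text
t 2.17 tcp [0.4842 0.3706 0.09  ] w 0.04529348120580428 F [ 0.1 -0.3  0. ] q [ 0.52  0.45 -0.1   1.01  0.    2.17]
tool x,y [0.077 0.997 0.001] [ 0.997 -0.077  0.001]
slide cm [-1.07 -0.04  7.4 ]
```

jog_arm --series '[{"slide": [0,0,3.7],"yaw": 0},{"slide": [0,0,3.7],"yaw": 0},{"slide": [-1.3,0,0],"yaw": 0},{"slide": [-1.3,0,0],"yaw": 0},{"slide": [-1,0,0],"yaw": 0},{"slide": [-1,0,0],"yaw": 0},{"slide": [-1,0,0],"yaw": 0},{"slide": [-1,0,0],"yaw": 0},{"slide": [-1,0,0],"yaw": 0},{"slide": [-1,0,0],"yaw": 0},{"slide": [-0.5,0,0],"yaw": 0},{"slide": [0,0,0],"yaw": 0}]'

```text
time: 3.17
ee_pos: [0.4763, 0.2789, 0.0174]
tcp_rot: [2.31, 2.129, -0.001]
ft_force: [-0.2, 0.2, 0.0]
width: 0.0451
finger_force: 0.0
```

```bash
python3 go.py 0.472 0.2 0.016
python3 - <<'E'
from h import *
f=cam("top"); v=f["color"]
cv2.imwrite("pics/push.png",cv2.resize(v[170:330,120:400],None,fx=2.8,fy=2.8,interpolation=cv2.INTER_CUBIC))
E
```

```text
t 3.17 tcp [0.4763 0.2789 0.0174] w 0.04508460043345664 F [-0.2  0.2  0. ] q [ 0.38  0.43 -0.35  0.8  -0.    2.04]
tool x,y [ 0.081  0.997 -0.001] [ 0.997 -0.081 -0.   ]
slide cm [-7.89  0.22  0.15]
```

View pics/push.png

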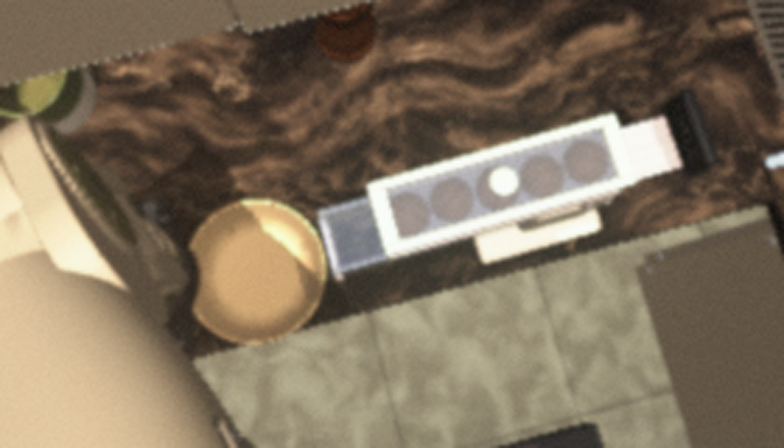

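The bowl is moving straight, with its centre at about (260,272) in the crop. The hood is at (340,240).

```bash
cat > b.py <<'E'
from h import *
from scipy.optimize import least_squares
f=cam("top"); hsv=cv2.cvtColor(f["color"],cv2.COLOR_BGR2HSV)
m=cv2.inRange(hsv,(10,60,110),(40,255,255)); z=np.zeros_like(m); z[235:298,184:265]=m[235:298,184:265]; z=cv2.morphologyEx(z,cv2.MORPH_OPEN,np.ones((5,5)))
cs,_=cv2.findContours(z,cv2.RETR_EXTERNAL,cv2.CHAIN_APPROX_NONE); c=max(cs,key=cv2.contourArea)
P=np.array([plane(f,p,.05)[:2] for p in c[:,0]])
r=least_squares(lambda q:np.hypot(*(P-q).T)-.0615,P.mean(0),loss="soft_l1",f_scale=.002); print("bowl",r.x,len(P),np.median(abs(r.fun)))
E
python3 b.py; python3 -c "
from h import *
f=cam('top');print(plane(f,(212.9,267.1),.05),proj(f,(.4675,.125,.05)))"
```

```text
bowl [0.46905684 0.2089085 ] 153 0.0016495414036759998
[0.46621744 0.20546374 0.05      ] [244.90371206 257.97962227]
```

jog_arm --series '[{"slide": [-0.8,0.06,0],"yaw": 0},{"slide": [-0.8,0.06,0],"yaw": 0},{"slide": [-0.8,0.06,0],"yaw": 0},{"slide": [-0.8,0.06,0],"yaw": 0},{"slide": [-0.8,0.06,0],"yaw": 0},{"slide": [-0.8,0.06,0],"yaw": 0},{"slide": [-0.8,0.06,0],"yaw": 0},{"slide": [-0.8,0.06,0],"yaw": 0},{"slide": [-0.5,0.04,0],"yaw": 0},{"slide": [-0.4,0.03,0],"yaw": 0},{"slide": [-0.3,0.02,0],"yaw": 0},{"slide": [0,0,0],"yaw": 0}]'

```text
time: 4.32
ee_pos: [0.4761, 0.2034, 0.0173]
tcp_rot: [2.309, 2.13, -0.0]
ft_force: [0.5, 0.3, 0.7]
width: 0.0448
finger_force: 0.0
```

```bash
python3 go.py 0.472 0.2 0.016
python3 - <<'E'
from h import *
a=cam("top")["color"][170:330,150:400]; b=cam("scene")["color"][190:290,150:330]
v=np.vstack([cv2.resize(a,(560,358)),cv2.resize(b,(560,235))[:235]])
cv2.imwrite("pics/home.png",v)
E
```

```text
t 4.32 tcp [0.4761 0.2034 0.0173] w 0.04477403217204665 F [0.5 0.3 0.7] q [ 0.25  0.37 -0.44  0.76 -0.    1.9 ]
tool x,y [ 0.08   0.997 -0.   ] [ 0.997 -0.08  -0.   ]
slide cm [-0.37 -0.39  0.13]
```

View pics/home.png

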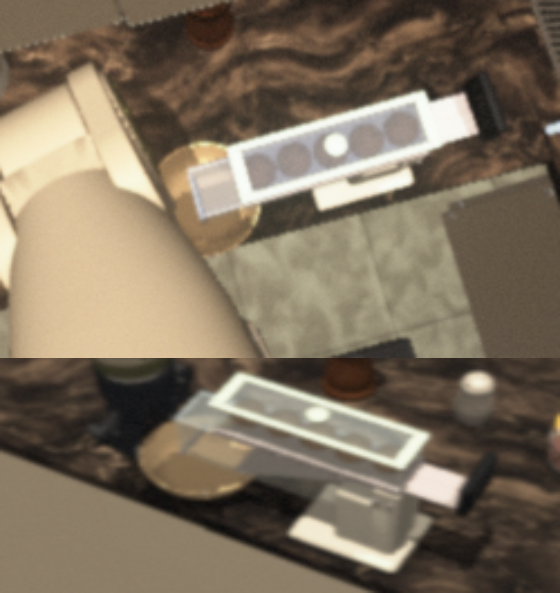

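jog_arm --series '[{"slide": [1.5,0,0],"yaw": 0},{"slide": [3,0,0],"yaw": 0},{"slide": [3,0,0],"yaw": 0},{"slide": [0,0,-3.1],"yaw": -7},{"slide": [0,0,-3.1],"yaw": -7},{"slide": [0,0,-3.1],"yaw": -7},{"slide": [0,0,-3.1],"yaw": -7},{"slide": [0,0,-3.1],"yaw": -7},{"slide": [0,0,-3.1],"yaw": -7},{"slide": [0,0,-3.1],"yaw": -7},{"slide": [0,0,-3.1],"yaw": -7},{"slide": [0,0,-3.1],"yaw": -7}]' --gripper 4

```text
time: 5.42
ee_pos: [0.4817, 0.279, 0.2979]
tcp_rot: [0.844, 3.026, -0.0]
ft_force: [0.6, -0.1, 0.1]
width: 0.0402
finger_force: 0.0
```

jog_arm --series '[{"slide": [0,0,0],"yaw": -6.5},{"slide": [0,0,0],"yaw": -6.5},{"slide": [0,0,0],"yaw": -6.5},{"slide": [0,0,0],"yaw": -6.5},{"slide": [0,0,0],"yaw": -6.4},{"slide": [0,0,0],"yaw": 0}]'

```text
time: 5.92
ee_pos: [0.4819, 0.279, 0.2962]
tcp_rot: [0.028, -3.141, 0.0]
ft_force: [0.2, -1.3, -0.3]
width: 0.0402
finger_force: 0.0
```

```bash
python3 go.py 0.4712 -0.146 0.29;  python3 b.py
```

```text
t 5.92 tcp [0.4819 0.279  0.2962] w 0.04023668076562421 F [ 0.2 -1.3 -0.3] q [ 0.38  0.27  0.14  1.45 -0.    0.36]
tool x,y [-1.    -0.018  0.   ] [-0.018  1.    -0.   ]
slide cm [  1.83 -42.48   0.63]
bowl [0.46808154 0.13541377] 204 0.0028849752907529856
```

jog_arm --series '[{"slide": [0.15,-3.54,0],"yaw": 0},{"slide": [0.15,-3.54,0],"yaw": 0},{"slide": [0.15,-3.54,0],"yaw": 0},{"slide": [0.15,-3.54,0],"yaw": 0},{"slide": [0.15,-3.54,0],"yaw": 0},{"slide": [0.15,-3.54,0],"yaw": 0},{"slide": [0.15,-3.54,0],"yaw": 0},{"slide": [0.15,-3.54,0],"yaw": 0},{"slide": [0.15,-3.54,0],"yaw": 0},{"slide": [0.15,-3.54,0],"yaw": 0},{"slide": [0.15,-3.54,0],"yaw": 0},{"slide": [0.15,-3.54,0],"yaw": 0}]'

```text
time: 6.97
ee_pos: [0.4699, -0.1478, 0.2964]
tcp_rot: [-0.017, 3.141, -0.0]
ft_force: [0.5, -0.0, 0.2]
width: 0.0401
finger_force: 0.0
```

```bash
python3 go.py 0.4712 -0.146 0.182;  python3 - <<'E'
from h import *
f=cam("top"); c=f["color"]; hsv=cv2.cvtColor(c,cv2.COLOR_BGR2HSV)
# rim points along rays from approx centre, away from the hood: radius where saturated-bright ends
C=proj(f,(.468,.132,.05)); out=[]
g=cv2.GaussianBlur(c,(3,3),0)[:,:,1].astype(float)
for a in np.radians(np.arange(20,161,10)):
    pr=[(r,g[tuple(np.round(proj(f,(.468+r*np.cos(a),.132+r*np.sin(a),.05))).astype(int)[::-1])]) for r in np.arange(.048,.078,.001)]
    i=np.argmin(np.convolve([p[1] for p in pr],[1,1,0,-1,-1],"valid")); out.append((int(np.degrees(a)+.5),round(pr[i+2][0],3)))
print(out)
a=c[170:330,150:400]; b=cam("scene")["color"][190:290,150:330]
cv2.imwrite("pics/at.png",np.vstack([cv2.resize(a,(560,358)),cv2.resize(b,(422,235)) if 0 else cv2.resize(b,(560,240))]))
E
```

```text
t 6.97 tcp [ 0.4699 -0.1478  0.2964] w 0.040081482004512545 F [ 0.5 -0.   0.2] q [-0.47  0.14 -0.02  1.41 -0.   -0.48]
tool x,y [-1.    -0.011 -0.   ] [-0.011  1.    -0.   ]
slide cm [-0.13  0.18 11.44]
[(20, np.float64(0.064)), (30, np.float64(0.065)), (40, np.float64(0.067)), (50, np.float64(0.065)), (60, np.float64(0.066)), (70, np.float64(0.067)), (80, np.float64(0.068)), (90, np.float64(0.066)), (100, np.float64(0.067)), (110, np.float64(0.066)), (120, np.float64(0.065)), (130, np.float64(0.064)), (140, np.float64(0.064)), (150, np.float64(0.062)), (160, np.float64(0.065))]
```

View pics/at.png

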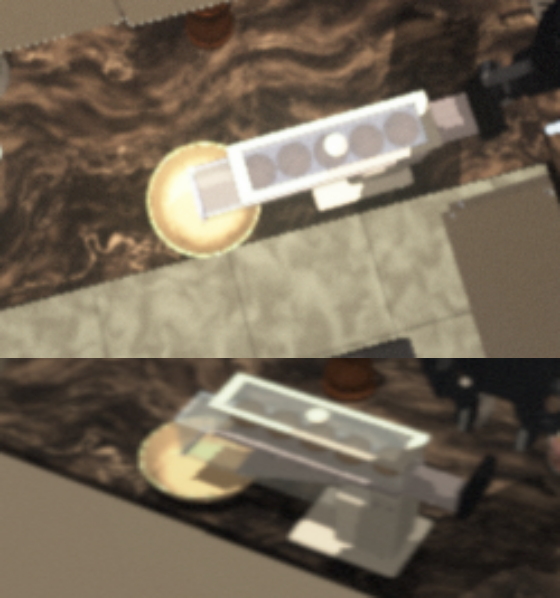

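jog_arm --series '[{"slide": [-0.13,0.18,2.8],"yaw": 0},{"slide": [0,0,2.8],"yaw": 0},{"slide": [0,0,2.8],"yaw": 0},{"slide": [0,0,2.8],"yaw": 0},{"slide": [0,0,0],"yaw": 0}]'

```text
time: 7.48
ee_pos: [0.4682, -0.142, 0.1791]
tcp_rot: [0.02, -3.133, -0.007]
ft_force: [-1.2, 1.9, 0.1]
width: 0.0402
finger_force: 0.0
```

jog_arm --series '[{"slide": [0,0,0],"yaw": 0},{"slide": [0,0,0],"yaw": 0},{"slide": [0,0,0],"yaw": 0},{"slide": [0,0,0],"yaw": 0},{"slide": [0,0,0],"yaw": 0},{"slide": [0,0,0],"yaw": 0}]' --gripper 0.6 --newtons 30

```text
time: 7.98
ee_pos: [0.4726, -0.1446, 0.1861]
tcp_rot: [-0.023, 3.138, -0.002]
ft_force: [-1.3, 1.8, 7.2]
width: 0.0114
finger_force: 35.7
```

jog_arm --series '[{"slide": [0,0.2,0],"yaw": 0},{"slide": [0,0.2,0],"yaw": 0},{"slide": [0,0.1,0],"yaw": 0},{"slide": [0,0,0],"yaw": 0},{"slide": [0,0,0],"yaw": 0}]'

```text
time: 8.4
ee_pos: [0.4725, -0.14, 0.1862]
tcp_rot: [-0.023, 3.138, -0.003]
ft_force: [-0.9, -1.2, 5.8]
width: 0.0114
finger_force: 35.7
```

jog_arm --series '[{"slide": [0,0.2,0],"yaw": 0},{"slide": [0,0,0],"yaw": 0},{"slide": [0,0,0],"yaw": 0}]'

```text
time: 8.65
ee_pos: [0.4725, -0.138, 0.1862]
tcp_rot: [-0.023, 3.138, -0.003]
ft_force: [-1.6, -0.7, 6.2]
width: 0.0112
finger_force: 35.7
```

jog_arm --series '[{"slide": [0,0.2,0],"yaw": 0},{"slide": [0,0,0],"yaw": 0},{"slide": [0,0,0],"yaw": 0}]'

```text
time: 8.9
ee_pos: [0.4725, -0.1372, 0.1862]
tcp_rot: [-0.021, 3.139, -0.007]
ft_force: [-1.9, -4.6, 5.8]
width: 0.0116
finger_force: 35.6
```

jog_arm --series '[{"slide": [0,0.2,0],"yaw": 0},{"slide": [0,0,0],"yaw": 0},{"slide": [0,0,0],"yaw": 0}]'

```text
time: 9.15
ee_pos: [0.4725, -0.1371, 0.1862]
tcp_rot: [-0.019, 3.139, -0.013]
ft_force: [-2.8, -12.4, 3.8]
width: 0.0116
finger_force: 36.1
```

jog_arm --series '[{"slide": [0,-0.7,0],"yaw": 0},{"slide": [0,-0.7,0],"yaw": 0},{"slide": [0,-0.7,0],"yaw": 0},{"slide": [0,-0.7,0],"yaw": 0},{"slide": [0,-0.7,0],"yaw": 0},{"slide": [0,-0.7,0],"yaw": 0},{"slide": [0,-0.7,0],"yaw": 0},{"slide": [0,-0.7,0],"yaw": 0},{"slide": [0,-0.7,0],"yaw": 0},{"slide": [0,-0.7,0],"yaw": 0},{"slide": [0,-0.7,0],"yaw": 0},{"slide": [0,-0.7,0],"yaw": 0}]'

```text
time: 10.15
ee_pos: [0.4741, -0.2178, 0.1861]
tcp_rot: [-0.024, 3.138, -0.001]
ft_force: [0.8, 2.3, 5.9]
width: 0.0116
finger_force: 35.6
```

jog_arm --series '[{"slide": [0,0,0],"yaw": 0},{"slide": [0,0,0],"yaw": 0},{"slide": [0,0,0],"yaw": 0},{"slide": [0,0,0],"yaw": 0},{"slide": [0,0,0],"yaw": 0},{"slide": [0,0,0],"yaw": 0},{"slide": [0,0,0],"yaw": 0},{"slide": [0,0,0],"yaw": 0},{"slide": [0,0,0],"yaw": 0},{"slide": [0,0,0],"yaw": 0},{"slide": [0,0,0],"yaw": 0},{"slide": [0,0,0],"yaw": 0}]'

```text
time: 11.15
ee_pos: [0.4741, -0.2185, 0.1862]
tcp_rot: [-0.023, 3.138, -0.004]
ft_force: [1.0, -1.2, 4.9]
width: 0.0112
finger_force: 35.5
```

```bash
cat > see.py <<'E'
import sys
from h import *
a=cam("top")["color"][200:300,200:340]; b=cam("scene")["color"][190:270,150:290]
cv2.imwrite(sys.argv[1],np.vstack([cv2.resize(x,None,fx=3.3,fy=3.3,interpolation=cv2.INTER_CUBIC) for x in(a,b)]))
E
python3 see.py pics/two.png; python3 go.py 0.474 -0.253 0.186
```

```text
t 11.25 tcp [ 0.4741 -0.2185  0.1862] w 0.011579824668536973 F [ 0.7 -1.4  4.9] q [-0.59  0.23 -0.18  1.16  0.   -0.6 ]
tool x,y [-1.    -0.014 -0.004] [-0.014  1.    -0.003]
slide cm [ 0.06 -3.45  0.03]
```

View pics/two.png

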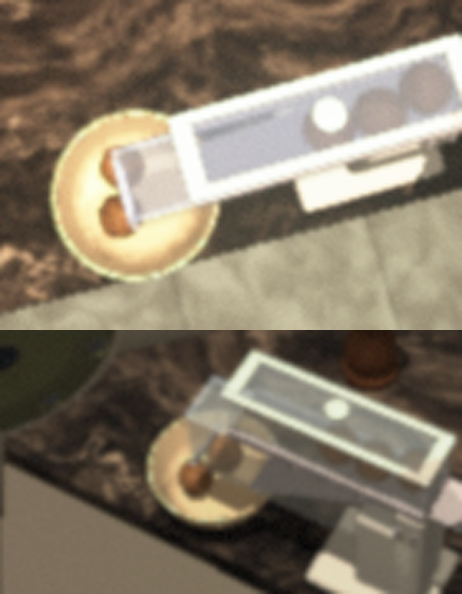

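Two walnuts are in the bowl, at (122,165) and (117,215), and three are still in the hopper. The gate's travel is 0.081, so I'll draw it on to about 0.114.

jog_arm --series '[{"slide": [0,-0.6,0],"yaw": 0},{"slide": [0,-0.6,0],"yaw": 0},{"slide": [0,-0.6,0],"yaw": 0},{"slide": [0,-0.6,0],"yaw": 0},{"slide": [0,-0.5,0],"yaw": 0},{"slide": [0,-0.3,0],"yaw": 0},{"slide": [0,0,0],"yaw": 0},{"slide": [0,0,0],"yaw": 0},{"slide": [0,0,0],"yaw": 0},{"slide": [0,0,0],"yaw": 0},{"slide": [0,0,0],"yaw": 0},{"slide": [0,0,0],"yaw": 0}]'

```text
time: 12.25
ee_pos: [0.4747, -0.2507, 0.1862]
tcp_rot: [-0.023, 3.137, -0.004]
ft_force: [1.5, -1.4, 5.4]
width: 0.0112
finger_force: 35.5
```

jog_arm --series '[{"slide": [0,0,0],"yaw": 0},{"slide": [0,0,0],"yaw": 0},{"slide": [0,0,0],"yaw": 0},{"slide": [0,0,0],"yaw": 0},{"slide": [0,0,0],"yaw": 0},{"slide": [0,0,0],"yaw": 0},{"slide": [0,0,0],"yaw": 0},{"slide": [0,0,0],"yaw": 0}]'

```text
time: 12.92
ee_pos: [0.4747, -0.2507, 0.1862]
tcp_rot: [-0.023, 3.137, -0.004]
ft_force: [1.0, -1.9, 5.1]
width: 0.0114
finger_force: 35.5
```

```bash
python3 see.py pics/three.png; python3 go.py 0.4725 -0.1372 0.186
```

```text
t 13.02 tcp [ 0.4747 -0.2507  0.1862] w 0.011146400643649227 F [ 1.7 -2.1  4.5] q [-0.64  0.25 -0.15  1.17  0.   -0.65]
tool x,y [-1.    -0.014 -0.004] [-0.014  1.    -0.003]
slide cm [ 6.000e-02  1.135e+01 -1.000e-02]
```

View pics/three.png

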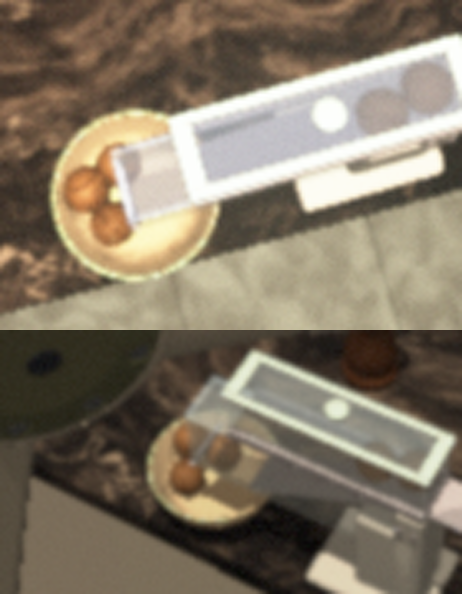

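Three walnuts are in the bowl, at (85,187), (115,160) and (112,222), and two remain in the hopper. I'll shut the gate.

jog_arm --series '[{"slide": [0,1,0],"yaw": 0},{"slide": [0,1,0],"yaw": 0},{"slide": [0,1,0],"yaw": 0},{"slide": [0,1,0],"yaw": 0},{"slide": [0,1,0],"yaw": 0},{"slide": [0,1,0],"yaw": 0},{"slide": [0,1,0],"yaw": 0},{"slide": [0,1,0],"yaw": 0},{"slide": [0,1,0],"yaw": 0},{"slide": [0,1,0],"yaw": 0},{"slide": [0,0.6,0],"yaw": 0},{"slide": [0,0.4,0],"yaw": 0}]'

```text
time: 14.02
ee_pos: [0.4725, -0.1397, 0.1861]
tcp_rot: [-0.023, 3.138, -0.003]
ft_force: [-2.4, -1.9, 7.0]
width: 0.0118
finger_force: 35.8
```

jog_arm --series '[{"slide": [0,0.2,0],"yaw": 0},{"slide": [0,0.2,0],"yaw": 0},{"slide": [0,0.2,0],"yaw": 0},{"slide": [0,0.1,0],"yaw": 0},{"slide": [0,0,0],"yaw": 0},{"slide": [0,0,0],"yaw": 0}]'

```text
time: 14.52
ee_pos: [0.4725, -0.1371, 0.1862]
tcp_rot: [-0.019, 3.139, -0.015]
ft_force: [-2.8, -15.0, 3.9]
width: 0.0114
finger_force: 36.7
```

jog_arm --series '[{"slide": [0,0,0],"yaw": 0},{"slide": [0,0,0],"yaw": 0},{"slide": [0,0,0],"yaw": 0},{"slide": [0,0,0],"yaw": 0},{"slide": [0,-0.3,0],"yaw": 0},{"slide": [0,0,0],"yaw": 0}]' --gripper 3.4

```text
time: 15.02
ee_pos: [0.4715, -0.1355, 0.1842]
tcp_rot: [0.023, -3.141, -0.0]
ft_force: [0.7, -0.1, -0.2]
width: 0.0338
finger_force: 0.0
```

jog_arm --series '[{"slide": [0,0,-1],"yaw": 0},{"slide": [0,0,-2],"yaw": 0},{"slide": [0,0,-3],"yaw": 0},{"slide": [0,0,-3],"yaw": 0},{"slide": [0,-3,0],"yaw": 0},{"slide": [0,-3,0],"yaw": 0},{"slide": [0,0,0],"yaw": 0},{"slide": [0,0,0],"yaw": 0}]'

```text
time: 15.68
ee_pos: [0.4723, -0.1964, 0.2747]
tcp_rot: [-0.019, 3.141, 0.0]
ft_force: [-0.6, 0.1, -0.0]
width: 0.0337
finger_force: 0.0
```

```bash
python3 go.py
python3 - <<'E'
from h import *
a=cam("top")["color"][180:310,190:400]; b=cam("scene")["color"][180:290,150:360]
cv2.imwrite("pics/end.png",np.vstack([cv2.resize(x,None,fx=2.4,fy=2.4,interpolation=cv2.INTER_CUBIC) for x in(a,b)]))
E
```

```text
t 15.68 tcp [ 0.4723 -0.1964  0.2747] w 0.033735697263984725 F [-0.6  0.1 -0. ] q [-0.55  0.18 -0.02  1.37  0.   -0.56]
tool x,y [-1.    -0.012 -0.   ] [-0.012  1.     0.   ]
```

View pics/end.png

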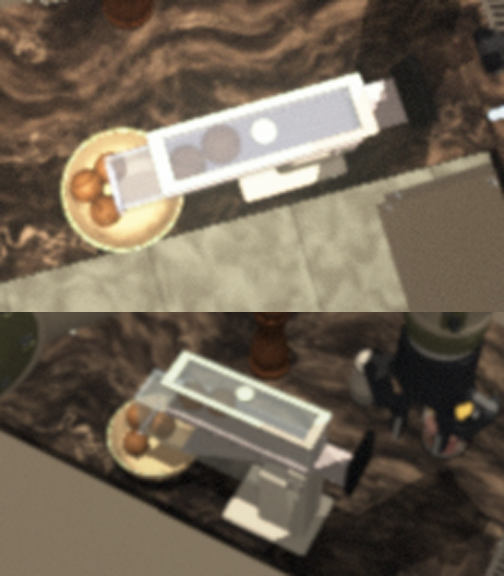

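The final view shows three walnuts in the bowl, at (85,185), (105,162) and (105,210), and two in the hopper. The gate is shut and the hand is clear.

```bash
python3 -c "
from workcell import robot
print(robot.job_done())"
```

```text
the job is handed in; nothing more can be done
None
```

I handed the job in at about 16 s of the 48 s limit: exactly three walnuts are in the bowl, two are still in the hopper, the gate is pushed shut against its stop, and the bowl stands under the spout with its centre about 11 mm farther out than the spout point.

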